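Clear the gateway and shut the sorting pen

ROBOT

A 6-joint arm with a two-finger parallel gripper is mounted at the origin on the work surface. World frame = base frame: x ahead of the robot, y to its left, z up, the work surface at z = 0. Lengths are in m, angles in rad, forces in N, time in s.
With the tool pointing down it reaches from about 0.35 to 0.975 m from the base axis. Payload 4.9 kg.
Tool frame: the origin (TCP) lies on the centre line of the jaws, within the pads' length; the fingertips stand 8 mm ahead of it and the grasp point (between the pads) lies 11 mm behind it; z points along the fingers, y is the direction in which the jaws open and shut (so a half turn about z gives the same grasp; the last joint's range is limited). The gripper opens to 85 mm and grips with 20 to 120 N. Pads are 22 mm wide; open, the fingers measure 114 mm over their backs; the gripper's body (76 mm by 85 mm) begins 54 mm behind the grasp point. The pads swing forward as they close: fully open they stand 13 mm farther back than shut.
Start: joints at [-1.249, 0.053, 1.613, -0, 1.476, -0.119], TCP at [0.267, -0.565, 0.239] pointing down, gripper open.
Joint ranges: [-3.01, 3.01], [-1.01, 2.22], [0.06, 2.58], [-1.02, 4.17], [0.09, 2.62], [-3.14, 3.14]. Speed limits (rad/s): [2.57, 2.57, 3.14, 3.14, 3.14, 3.14].

INTERFACE

Orientations are given as a rotation vector (axis times angle).
In Python, from station import get_obs, get_image, calibration, finish_job gives the robot as it stands. The module is installed in compiled form; this text tells all that it offers.
- The arm moves only by the shell command python3 -m jog 'ROWS' [FORCE]. ROWS is JSON, a list of rows, each a list of 7 numbers: the shift along the tool's x, y, z in cm, then the turn, a rotation vector about the tool's x, y, z in rad, then the closure in counts, from 0 (fully open) to 255 (shut). In form: [[dx, dy, dz, ax, ay, az, jaw], ...]. A call has 1 to 8 rows; each row is the pose to reach, as a shift and turn from the pose measured when the call began, along the tool's axes at that moment; what a row does not reach only later rows make up. A row lasts 1/12 s, in which the tool goes at most 41.7 mm and 7.16 degrees, less where a joint would pass 70% of its speed; a pose out of reach is approached as far as the arm can. A call with a gripper value outside its range is refused whole. The fingers move at their own pace and stop on an object; FORCE is the grip in N (left out, the last holds). Time passes only in rows, so rows that repeat a pose let the fingers close. It gives the time, the measured TCP pose, the force and the opening at its end, in the units of the state.
- get_obs(): the state, without advancing time (a new reading comes with each control period).
- get_image(name): name is "side" or "top" or "wrist"; returns the picture (480x640x3 uint8, red, green, blue); there is no depth.
- calibration(name): a dict with "vfov" (degrees; the focal length in pixels is half the picture's height over the tangent of half this angle, whatever the lens; pixels are square), "cx", "cy" (the principal point, pixels), "R" (3x3) and "t" (3): a world point X has camera coordinates R X + t. Camera axes: x right, y down, z forward; pixel columns grow to the right and rows downward; lengths in m; the calibration is good to about 2 mm. A picture is of the moment at which its call begins: read the wrist's pose just before it. calibration takes no time and is no camera call; for the wrist camera it gives the pose at the moment of the call.
- finish_job(): hands the job in, once; it reports no verdict.
The state is a dict: "t": time; "q": joint angles; "dq": joint speeds; "effort": joint torques, N m; "tool_pos": TCP position; "tool_rot": TCP orientation; "contact_force": force on the tool from outside, world axes, zero at the start; "wrist_torque": the same for the moment, N m; "opening": finger opening in m.
Only numpy, scipy, OpenCV 4.12 (cv2) and the standard library are available. Lean on these libraries where they do the work, as an engineer would, in place of code of your own. Each camera call takes 0.05 s, during which the arm holds its last target. There are 200 camera calls.

TASK

The hexagonal tile has been left lying across the gateway of the beech sorting pen. With the fingertips, slide it along the table until it lies wholly inside the pen, then push the gate fully shut behind it and let go. The tile stays flat and is never picked up, the gate must not touch it, and the other tiles and things stay where they lie.

Things in the scene. Friction and masses are not known exactly. Their poses are not given: they have to be found in the camera images.
- pen: Fixed beech pen: three rails 20 mm thick, 40 mm high; the open fourth side is the gateway. Origin on the table, mid-gateway; x along the gateway (hinge post at negative x), y straight into the pen. Clear inside: x -105 to 105 mm, y to 270 mm. Gate posts at x = -115 and 115 mm, 50 mm high. On the post away from the hinge a stop strip (x 90 to 106, y 7 to 17, z 0 to 40 mm) meets the shut gate.
- gate (a joint): Angle of the beech gate, rad: 0 is fully shut, across the gateway along the pen's x axis; it grows as the gate swings outward (clockwise from above), at 1.57 it stands straight out of the pen along the pen's -y; limit 1.9. Stiff-hinged: it stays where it is left, and about 0.4 N at its free end moves it.
- gate_hinge (a point): Point on the gate's upright hinge axis, at pen x = -100 mm, y = 0, 25 mm above the table. The gate is a solid panel from 6 to 196 mm from this axis, 14 mm thick, centred on the line from hinge to gate_end, and 4 to 46 mm above the table.
- gate_end (a point): Middle of the gate's free end, 196 mm from the hinge axis, 25 mm above the table; moves with the gate.
- hexagon_center (a point): Centre of the loose regular hexagonal tile, half-way up (8 mm above the table as it lies): clay, glazed on top, 84 mm across flats, 97 mm across corners, 16 mm thick, about 180 g. The only hexagon on the table.
- diamond_a: Black matte lozenge tile, 76 by 44 mm, 14 mm thick, lying in the back of the pen; origin at the centre of its underside, y along its length. Leave it.
- diamond_b: A second, identical black lozenge tile in the back of the pen. Leave it.
- tally_disc: Chipped clay tally disc, 52 mm across, 8 mm thick, outside the pen; origin at the centre of its underside. Leave it.
- bowl: Small pewter bowl, 96 mm across, 34 mm high, outside the pen; origin at the centre of its underside. Leave it.
- square_tile: Loose square glazed tile, 70 mm, 14 mm thick, outside the pen to the right; origin at the centre of its underside. Leave it.
- hammer: Hammer about 240 mm long, lying to the left of the pen; handle along its x. Leave it.
- jar: Closed jar, 60 mm across, 90 mm high, standing beyond the pen to the left; origin at the centre of its underside. Leave it.
- hexagon: The same hexagonal tile; origin at the centre of its underside, z up through the glazed face, x square to one of its flat sides.
Mind the look-alikes: they are no part of the job. Leave any black or orange look-alike of the hexagon alone.

How it is judged:
On the way, in this order (a step that is already met when the one before it is completed fails the run):
1. the hexagon lies wholly inside the pen while the gate still stands open (y of hexagon_center in the frame of pen between 0.05 and 0.235 m and x of hexagon_center in the frame of pen between -0.075 and 0.075 m and value of joint gate above 0.5 rad), for 0.2 s.
2. the gate is pushed shut (value of joint gate below 0.04 rad), for 0.2 s.
At the end, for the whole second after the job is handed in: The gate is shut to within 0.04 rad (8 mm at its free end), and the hexagon lies flat and still inside the pen, its centre more than 50 mm behind the gate line (y of hexagon_center in the frame of pen between 0.05 and 0.235 m and x of hexagon_center in the frame of pen between -0.075 and 0.075 m and value of joint gate below 0.04 rad and height (world z) of hexagon_center below 0.013 m and angle between hexagon_center's own z axis and vertical below 0.1 rad and linear speed of hexagon below 0.02 m/s); the robot touches nothing.
It fails at once if the hexagon is lifted off the table (centre above 20 mm) or tipped (height (world z) of hexagon_center above 0.02 m or angle between hexagon_center's own z axis and vertical above 0.25 rad).
It fails at once if the gate touches the hexagon (more than 0.3 N) (contact force between gate and hexagon above 0.3 N).
It fails at once if another tile or thing is moved by more than 15 mm (distance of any of diamond_a, diamond_b, tally_disc, bowl, square_tile, hammer, jar from where it was at the start of the episode above 0.015 m).
It also fails if it takes over 54 s, if anything falls off the work surface, if the arm or the gripper's body presses on something with over 40 N, if the wrist force passes 120 N, or if a joint passes its speed limit or range.

## Working session

There is one attempt and no reset: what is moved stays moved. The work goes in short steps, Python scripts to look and compute and a shell command to move; the robot and the scene stay as the last step left them, time stands still between calls to the robot, and variables do not carry over. Pictures are saved under pics/ and viewed, about 8 in all and at most 12, crops included, and the job is handed in when it is done.

```bash
mkdir -p pics; cat > h.py <<'E'
import numpy as np, cv2
from station import *
def save(n,f):
    im=get_image(n); cv2.imwrite('pics/'+f,im[:,:,::-1]); return im
def ray(c,u,v,z):
    f=240/np.tan(np.radians(c['vfov'])/2)
    R=np.array(c['R']);t=np.array(c['t'])
    d=R.T@np.array([(u-c['cx'])/f,(v-c['cy'])/f,1]);o=-R.T@t
    return o+d*(z-o[2])/d[2]
def proj(c,X):
    f=240/np.tan(np.radians(c['vfov'])/2)
    p=np.array(c['R'])@np.array(X)+np.array(c['t'])
    return f*p[0]/p[2]+c['cx'],f*p[1]/p[2]+c['cy']
E
python3 - <<'E'
from h import *
o=get_obs();print({k:np.round(v,3) for k,v in o.items()})
for n in('top','side'):
    save(n,n+'1.png');c=calibration(n);print(n,c)
E
```

```text
{'t': np.float64(0.0), 'q': array([-1.249,  0.053,  1.614,  0.   ,  1.476, -0.119]), 'dq': array([ 0.001, -0.001, -0.001,  0.001,  0.001, -0.002]), 'effort': array([ 2.0000e-03, -3.9366e+01, -3.7018e+01, -0.0000e+00,  7.0000e-03,
        0.0000e+00]), 'tool_pos': array([ 0.266, -0.565,  0.238]), 'tool_rot': array([-3.064, -0.686,  0.   ]), 'contact_force': array([0.538, 0.006, 0.364]), 'wrist_torque': array([-0.01 , -0.03 ,  0.003]), 'opening': np.float64(0.085)}
top {'vfov': 45.154614942566866, 'cx': 312.2327883503124, 'cy': 243.15117598176673, 'R': array([[ 0.00146987, -0.99993852,  0.01099028],
       [-0.98244921, -0.00349395, -0.18649757],
       [ 0.18652451, -0.01052326, -0.98239395]]), 't': array([0.01372814, 0.58279742, 1.23510123])}
side {'vfov': 48.64269383556502, 'cx': 316.5012880652153, 'cy': 240.11143770673976, 'R': array([[-0.99000451, -0.14068064,  0.01000096],
       [-0.11031791,  0.72825125, -0.67637274],
       [ 0.08786934, -0.67071535, -0.73649162]]), 't': array([0.57877724, 0.10484808, 1.3013778 ])}
```

View pics/top1.png

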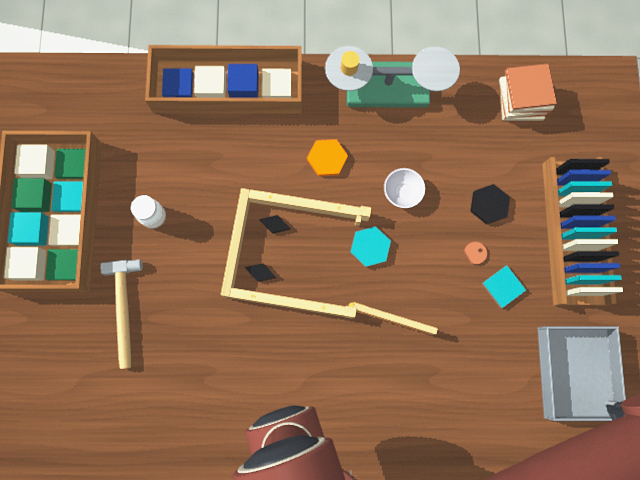

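View pics/side1.png

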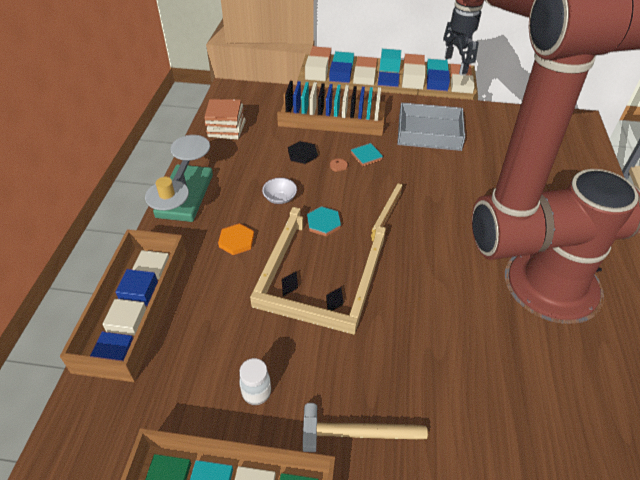

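Three hexagons in the top view: orange (327,157), black (490,203) and teal (371,246). The teal one fits: it lies across the gateway, and black and orange are the named look-alikes. I'll confirm it in an enlarged crop and measure.

```bash
cat > m.py <<'E'
from h import *
def mask(im,lo,hi):
    return cv2.inRange(cv2.cvtColor(im,cv2.COLOR_RGB2HSV),lo,hi)
def hexa(im,near):
    cs,_=cv2.findContours(mask(im,(82,90,60),(100,255,255)),0,2)
    cs=[c for c in cs if cv2.contourArea(c)>150]
    return min(cs,key=lambda c:np.hypot(*(c.reshape(-1,2).mean(0)-near)))
def cen(c): m=cv2.moments(c);return m['m10']/m['m00'],m['m01']/m['m00']
def tri(p1,c1,p2,c2):
    a=ray(c1,*p1,0);b=ray(c1,*p1,.1);c=ray(c2,*p2,0);d=ray(c2,*p2,.1)
    u=b-a;v=d-c;s=np.linalg.lstsq(np.c_[u,-v],c-a,rcond=None)[0]
    P,Q=a+s[0]*u,c+s[1]*v;return (P+Q)/2,np.linalg.norm(P-Q)
E
python3 - <<'E'
from m import *
r=lambda n:cv2.imread(f'pics/{n}1.png')[:,:,::-1].copy()
t,s=r('top'),r('side');ct,cs=calibration('top'),calibration('side')
ht=hexa(t,(371,246));hs=hexa(s,(323,220))
print('tri',tri(cen(ht),ct,cen(hs),cs))
for h,c in((ht,ct),(hs,cs)):
    print(cen(h),ray(c,*cen(h),.016))
    for p in cv2.approxPolyDP(h,4,True)[:,0]: print(' ',p,ray(c,*p,.016).round(4))
for im,n in((t,'t'),(s,'s')):
    b=mask(im,(18,40,120),(32,190,255))
    for k in cv2.findContours(b,0,2)[0]:
        if cv2.contourArea(k)>300:
            print(n,cv2.boundingRect(k),cv2.approxPolyDP(k,2.5,True)[:,0].tolist())
a=cv2.resize(t[170:350,210:450],None,fx=3.3,fy=3.3,interpolation=cv2.INTER_CUBIC)
cv2.imwrite('pics/crop.png',a[:,:,::-1])
E
```

```text
tri (array([ 0.58349268, -0.11951956,  0.01416896]), np.float64(0.0009446541862368139))
(370.4593569912041, 246.12117076129812) [ 0.58363283 -0.11936071  0.016     ]
  [375 226] [ 0.6311 -0.1307  0.016 ]
  [355 232] [ 0.6167 -0.0841  0.016 ]
  [351 248] [ 0.5791 -0.0745  0.016 ]
  [366 266] [ 0.5373 -0.1083  0.016 ]
  [386 260] [ 0.5514 -0.1545  0.016 ]
  [390 243] [ 0.5911 -0.1646  0.016 ]
(323.41673734803504, 219.20299689001976) [ 0.58281591 -0.11758308  0.016     ]
  [307 214] [ 0.6292 -0.1305  0.016 ]
  [309 227] [ 0.6166 -0.0832  0.016 ]
  [325 232] [ 0.5725 -0.0715  0.016 ]
  [340 224] [ 0.537  -0.1064  0.016 ]
  [337 211] [ 0.5505 -0.1542  0.016 ]
  [320 207] [ 0.5983 -0.1628  0.016 ]
t (115, 272, 16, 97) [[116, 272], [119, 365], [123, 368], [130, 366], [125, 273]]
t (4, 246, 42, 35) [[45, 250], [31, 246], [15, 247], [38, 248], [34, 278], [9, 278], [7, 269], [11, 247], [7, 247], [4, 277], [43, 279]]
t (221, 188, 217, 147) [[241, 189], [222, 295], [354, 317], [358, 309], [436, 333], [434, 327], [355, 302], [344, 307], [233, 288], [239, 241], [250, 201], [355, 217], [358, 225], [361, 219], [367, 220], [370, 207]]
t (14, 144, 41, 35) [[17, 145], [14, 173], [20, 177], [52, 177], [53, 150], [47, 145], [45, 173], [19, 174], [17, 167], [22, 144]]
t (340, 51, 20, 25) [[346, 51], [340, 67], [344, 74], [352, 75], [357, 70], [359, 57], [353, 51]]
s (316, 423, 112, 16) [[316, 428], [319, 435], [427, 436], [424, 426], [318, 423]]
s (250, 184, 152, 151) [[401, 184], [397, 184], [372, 228], [373, 244], [349, 316], [266, 295], [267, 289], [261, 292], [266, 280], [270, 280], [268, 285], [272, 278], [267, 278], [271, 270], [275, 271], [274, 275], [276, 268], [272, 268], [281, 258], [278, 256], [294, 222], [302, 229], [299, 208], [294, 207], [250, 297], [252, 307], [353, 334], [385, 228], [379, 225]]
```

View pics/crop.png

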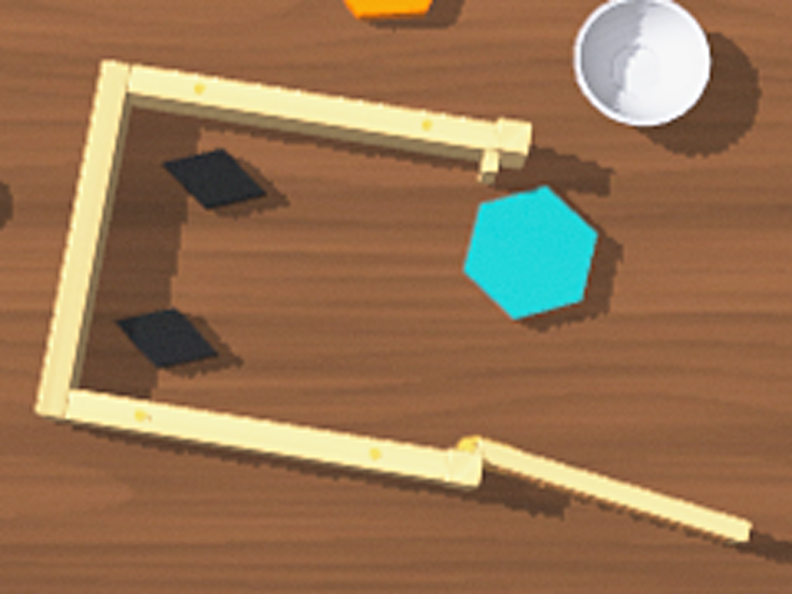

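The crop shows the teal hexagon at full-image (370,246), flat across the gateway. Upper post is at about (366,211), lower post at (350,311), gate hinged at (353,304) with its free end at (436,330), and two black lozenges at the back.

```bash
cat > pen.py <<'E'
from m import *
ct=calibration('top')
g=lambda u,v,z:ray(ct,210+u/3.3,170+v/3.3,z)[:2]
pu=g(514,137,.05);pl=g(465,464,.05);b1=g(103,61,.04);b2=g(37,412,.04)
# fit pen frame to pen coordinates of posts (y~0) and outer back corners
src=np.array([[.115,0],[-.115,0],[.125,.29],[-.125,.29]]);dst=np.array([pu,pl,b1,b2])
a=src-src.mean(0);b=dst-dst.mean(0)
th=np.arctan2((a[:,0]*b[:,1]-a[:,1]*b[:,0]).sum(),(a*b).sum())
R=np.array([[np.cos(th),-np.sin(th)],[np.sin(th),np.cos(th)]]);o=dst.mean(0)-R@src.mean(0)
W=lambda p:o+R@np.array(p); P=lambda w:R.T@(np.array(w)[:2]-o)
E
python3 - <<'E'
from pen import *
print('th',th,'o',o);print('res mm',((np.array([W(s) for s in src])-dst)*1000).round(1).tolist())
h=P((.583,-.119));print('hex in pen',h)
e=P(g(749,530,.046));hg=P(g(470,443,.05));print('gate end',e,'hinge',hg)
print('angle',np.arctan2(-e[1],e[0]+.1), 'r',np.hypot(e[0]+.1,e[1]))
for n,u,v,z in(('da',215,178,.014),('db',168,338,.014),('bowl',643,60,.034),('disc',0,0,0)): print(n,P(g(u,v,z)))
print('disc',P(ray(ct,476,253,.008)),'sq',P(ray(ct,504,286,.014)))
for q in((0,-.2),(0,-.1),(0,.1)): print(q,W(q))
print('yaw tool R',cv2.Rodrigues(get_obs()['tool_rot'])[0].round(3))
E
```

```text
th -0.15738292346611338 o [ 0.54510443 -0.08843169]
res mm [[1.5, -0.2], [-1.7, -0.4], [1.1, -0.1], [-1.0, 0.7]]
hex in pen [ 0.04221831 -0.02425099]
gate end [-0.12626575 -0.19240828] hinge [-0.09908781 -0.00061828]
angle 1.7064682449852808 r 0.19419277737625157
da [0.05966392 0.20110089]
db [-0.05725648  0.21389311]
bowl [ 0.18729345 -0.08270954]
disc [0.16751424 0.37793895]
disc [ 0.06766907 -0.26909601] sq [ 0.00050633 -0.33886813]
(0, -0.2) [ 0.51375762 -0.28595986]
(0, -0.1) [ 0.52943102 -0.18719577]
(0, 0.1) [0.56077783 0.0103324 ]
yaw tool R [[ 0.904  0.427 -0.001]
 [ 0.427 -0.904  0.002]
 [ 0.    -0.002 -1.   ]]
```

```bash
python3 -m jog '[[12,-5,0,0,0,-0.5,200],[25,-10,0,0,0,-0.8,200],[25,-10,0,0,0,-0.8,200],[25,-10,0,0,0,-0.8,200],[25,-10,0,0,0,-0.8,200],[25,-10,0,0,0,-0.8,200],[25,-10,0,0,0,-0.9,200],[25,-10,0,0,0,-0.9,200]]' 40
```

```text
t: 0.77
tool_pos: [0.4523, -0.364, 0.2378]
tool_rot: [-2.45, -1.962, -0.003]
contact_force: [-0.1, -0.6, -0.6]
opening: 0.0186
```

```bash
cat > go.py <<'E'
import sys
from pen import *
def go(x,y,z,yawdeg):
    ob=get_obs();p=ob['tool_pos'];A=cv2.Rodrigues(np.array(ob['tool_rot']))[0]
    d=np.array([*W((x,y)),z])-p
    c,s=np.cos(np.radians(yawdeg)),np.sin(np.radians(yawdeg))
    B=np.array([[c,s,0],[s,-c,0],[0,0,-1]])
    print('t',round(float(ob['t']),2),'pen',P(p).round(4),'z',round(p[2],4),'open',round(float(ob['opening']),3),'F',np.round(ob['contact_force'],1),'yaw',np.degrees(np.arctan2(A[1,0],A[0,0])).round(1))
    print('cm',(A.T@d*100).round(2),'rot',cv2.Rodrigues(A.T@B)[0].ravel().round(3))
if __name__=='__main__': go(*map(float,sys.argv[1:]))
E
python3 go.py .099 -.064 .12 136
```

```text
t 0.77 pen [-0.0485 -0.2867] z 0.2378 open 0.019 F [-0.1 -0.6 -0.6] yaw 77.4
cm [23.11 13.33 11.85] rot [ 1.000e-03 -4.000e-03 -1.023e+00]
```

```bash
R='' ; python3 -m jog '[[23.1,13.3,5,0,0,-1.023,200],[23.1,13.3,5,0,0,-1.023,200],[23.1,13.3,5,0,0,-1.023,200],[23.1,13.3,5,0,0,-1.023,200],[23.1,13.3,5,0,0,-1.023,200],[23.1,13.3,9,0,0,-1.023,200],[23.1,13.3,9,0,0,-1.023,200],[23.1,13.3,9,0,0,-1.023,200]]'; python3 -m jog '[[0,0,0,0,0,0,200],[0,0,0,0,0,0,200]]'; python3 go.py .099 -.064 .014 136; python3 - <<'E'
from h import *
save('wrist','w1.png')
E
```

```text
t: 1.43
tool_pos: [0.6318, -0.1615, 0.1411]
tool_rot: [-1.204, -2.889, -0.008]
contact_force: [-2.1, 0.4, -1.4]
opening: 0.0185
t: 1.6
tool_pos: [0.6308, -0.1603, 0.1388]
tool_rot: [-1.205, -2.884, -0.008]
contact_force: [1.2, -0.5, -1.5]
opening: 0.0182
t 1.6 pen [ 0.0959 -0.0575] z 0.1388 open 0.018 F [ 1.2 -0.5 -1.5] yaw 134.7
cm [-0.84 -0.32 12.47] rot [-0.001 -0.017 -0.023]
```

View pics/w1.png

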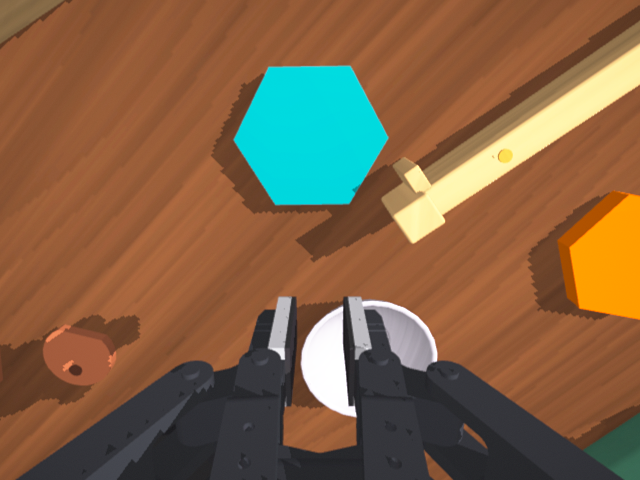

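The wrist view shows the teal hexagon's flat edge (275–350, 204) square to the fingers (about 318, 300). The post and strip are at (412,205), clear to the right. I'll check the bowl's clearance before going down.

```bash
python3 - <<'E'
from pen import *
c=calibration('wrist')
w=cv2.imread('pics/w1.png')[:,:,::-1].copy();h=hexa(w,(312,136))
print('hex',P(ray(c,*cen(h),.016)))
for n,u,v,z in(('bowl',369,358,.034),('strip',409,165,.04),('post',412,208,.05),('edgeL',275,205,.016),('edgeR',350,204,.016)): print(n,P(ray(c,u,v,z)))
E
python3 go.py .097 -.063 .014 136
```

```text
hex [ 0.04204448 -0.0256503 ]
bowl [ 0.18739224 -0.08269519]
strip [0.08877121 0.01169198]
post [ 0.1082045  -0.00112485]
edgeL [ 0.06435338 -0.07165212]
edgeR [ 0.09325028 -0.03130711]
t 1.65 pen [ 0.0964 -0.0585] z 0.1402 open 0.018 F [-1.   0.2 -1.3] yaw 134.6
cm [-0.5  -0.32 12.61] rot [-0.001 -0.014 -0.024]
```

```bash
python3 -m jog '[[-0.8,-0.2,4,0,-0.014,0,200],[-0.8,-0.2,8,0,-0.014,0,200],[-0.8,-0.2,10,0,-0.014,0,200],[-0.8,-0.2,11.5,0,-0.014,0,200],[-0.8,-0.2,12.3,0,-0.014,0,200],[-0.8,-0.2,12.6,0,-0.014,0,200],[-0.8,-0.2,12.6,0,-0.014,0,200],[-0.8,-0.2,12.6,0,-0.014,0,200]]'; python3 go.py .0993 -.0658 .012 135
```

```text
t: 2.32
tool_pos: [0.6355, -0.168, 0.0163]
tool_rot: [1.212, 2.895, -0.001]
contact_force: [0.6, -0.3, 0.8]
opening: 0.0184
t 2.32 pen [ 0.1017 -0.0644] z 0.0163 open 0.018 F [ 0.6 -0.3  0.8] yaw 134.6
cm [ 0.12 -0.26  0.43] rot [ 0.001  0.003 -0.008]
```

```bash
python3 -m jog '[[0.5,-0.25,0.4,0,0,0,200],[1.2,-0.25,0.5,0,0,0,200],[1.9,-0.25,0.5,0,0,0,200],[2.6,-0.25,0.5,0,0,0,200],[3.3,-0.25,0.5,0,0,0,200],[3.9,-0.25,0.5,0,0,0,200],[4.4,-0.25,0.5,0,0,0,200],[4.4,-0.25,0.5,0,0,0,200]]'; cat > chk.py <<'E'
from pen import *
t=get_image('top');s=get_image('side');cs=calibration('side')
for n,i,c,g0 in(('top',t,ct,(360,246)),('side',s,cs,(325,230))):
    h=hexa(i,g0);cc=cv2.approxPolyDP(h,3.5,True)[:,0];w=P(ray(c,*cen(h),.016))
    print(n,'hex pen',w.round(4),'area',cv2.contourArea(h),'corner ang',[int(np.degrees(np.arctan2(*(P(ray(c,*p,.016))-w)[::-1]))) for p in cc])
E
python3 chk.py; python3 go.py .05 -.02 .012 135
```

```text
t: 2.98
tool_pos: [0.6018, -0.1373, 0.0109]
tool_rot: [1.212, 2.897, -0.001]
contact_force: [0.5, -0.7, -0.0]
opening: 0.0188
top hex pen [-3.000e-04 -3.384e-01] area 911.5 corner ang [-2, 87, 177, -91]
side hex pen [ 0.0191 -0.0054] area 612.5 corner ang [-11, 59, 119, 172, -121, -61]
t 3.08 pen [ 0.0643 -0.04  ] z 0.0109 open 0.018 F [-0.  -0.2  0.5] yaw 134.6
cm [ 2.34  0.75 -0.11] rot [ 0.     0.002 -0.007]
```

```bash
python3 -m jog '[[0.6,0,0,0,0,0,200],[1.2,0,0,0,0,0,200],[1.8,0,0,0,0,0,200],[2.2,0,0,0,0,0,200],[2.2,0,0,0,0,0,200],[0.5,0,0,0,0,0,200],[-2,0,0,0,0,0,200],[-2,0,-6,0,0,0,200]]'; python3 -m jog '[[0,0,-3,0,0,0,200],[0,0,-6,0,0,0,200],[0,0,-6,0,0,0,200],[0,0,-6,0,0,0,200]]';python3 chk.py; python3 go.py .0 -.065 .1 76
```

```text
t: 3.75
tool_pos: [0.6101, -0.1514, 0.039]
tool_rot: [-1.207, -2.878, 0.003]
contact_force: [-2.2, 1.3, -2.9]
opening: 0.0187
t: 4.08
tool_pos: [0.6127, -0.1523, 0.1014]
tool_rot: [-1.209, -2.882, 0.003]
contact_force: [-0.0, -0.7, -0.1]
opening: 0.0187
top hex pen [0.0013 0.0246] area 547.0 corner ang [-21, 35, 112, -165, -65, -39]
side hex pen [0.0006 0.0081] area 626.0 corner ang [-8, 58, 114, 173, -122, -60]
t 4.18 pen [ 0.0745 -0.052 ] z 0.0981 open 0.019 F [-0.7  1.2 -1. ] yaw 134.5
cm [ 5.22 -5.48 -0.03] rot [-0.02  -0.013  1.021]
```

```bash
python3 -m jog '[[5.2,-6,0,-0.02,-0.013,1.02,200],[5.2,-6,0,-0.02,-0.013,1.02,200],[5.2,-6,0,-0.02,-0.013,1.02,200],[5.2,-6,0,-0.02,-0.013,1.02,200],[5.2,-6,0,-0.02,-0.013,1.02,200],[5.2,-6,0,-0.02,-0.013,1.02,200],[5.2,-6,0,-0.02,-0.013,1.02,200],[5.2,-6,0,-0.02,-0.013,1.02,200]]';  python3 -m jog '[[0,0,0,0,0,0,200],[0,0,0,0,0,0,200],[0,0,0,0,0,0,200]]';python3 go.py -.0045 -.070 .011 76.5; python3 - <<'E'
from pen import *
w=save('wrist','w2.png');c=calibration('wrist');h=hexa(w,(312,136));m=cen(h);q=P(ray(c,*m,.016))
print(m,q,[np.round(P(ray(c,*p,.016)),4).tolist() for p in cv2.approxPolyDP(h,8,True)[:,0]])
E
```

```text
t: 4.85
tool_pos: [0.5298, -0.1557, 0.0976]
tool_rot: [-2.458, -1.951, 0.002]
contact_force: [0.1, 0.1, 0.1]
opening: 0.0181
t: 5.1
tool_pos: [0.5289, -0.1553, 0.0962]
tool_rot: [-2.454, -1.952, 0.004]
contact_force: [-0.5, -0.1, 0.3]
opening: 0.0185
t 5.1 pen [-0.0055 -0.0686] z 0.0962 open 0.018 F [-0.5 -0.1  0.3] yaw 77.0
cm [-0.15  0.16  8.52] rot [-0.006 -0.001  0.009]
(325.85729095864826, 110.73137525488661) [0.00260737 0.00785203] [[-0.0172, 0.0491], [-0.0455, 0.0096], [-0.0263, -0.0342], [0.0215, -0.0398], [0.0506, -0.0006], [0.0315, 0.0435]]
```

View pics/w2.png

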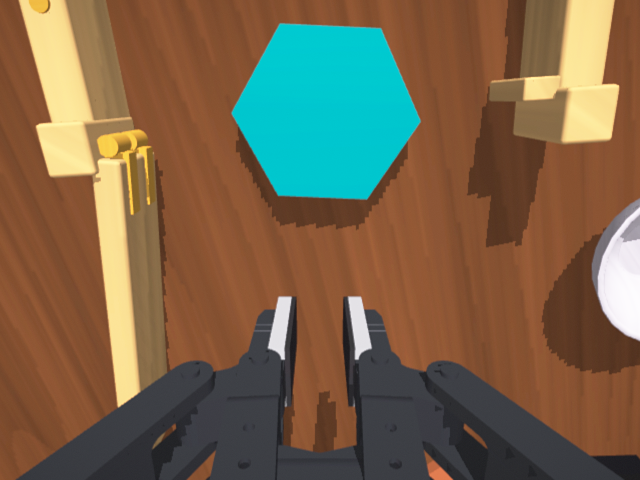

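Wrist view: the hexagon centre is at (326,111), with its near edge (280–365, 197) facing the fingers at (320,300). The gate is at left (125,270), and the strip and post are at right (550,100). Going down and pushing straight in.

```bash
python3 -m jog '[[-0.2,0,3,0,0,0.044,200],[-0.2,0,5.5,0,0,0.044,200],[-0.2,0,7.3,0,0,0.044,200],[-0.2,0,8.1,0,0,0.044,200],[-0.2,0,8.5,0,0,0.044,200],[-0.2,0,8.5,0,0,0.044,200],[-0.2,0,8.5,0,0,0.044,200]]'; python3 go.py -.006 -.0685 .011 74.5
```

```text
t: 5.73
tool_pos: [0.5292, -0.1576, 0.0127]
tool_rot: [-2.498, -1.899, 0.002]
contact_force: [0.6, -0.3, -0.4]
opening: 0.0181
t 5.73 pen [-0.0048 -0.0708] z 0.0127 open 0.018 F [ 0.6 -0.3 -0.4] yaw 74.5
cm [ 0.21 -0.14  0.17] rot [-0.004 -0.001 -0.   ]
```

```bash
python3 -m jog '[[1,-0.1,0.15,0,0,0,200],[2,-0.1,0.15,0,0,0,200],[2.8,-0.1,0.15,0,0,0,200],[3.6,-0.1,0.15,0,0,0,200],[4.4,-0.1,0.15,0,0,0,200],[5.2,-0.1,0.15,0,0,0,200],[6,-0.1,0.15,0,0,0,200],[6.5,-0.1,0.15,0,0,0,200]]';python3 chk.py;  python3 go.py .0 .04 .011 74.5
```

```text
t: 6.4
tool_pos: [0.5459, -0.0936, 0.0113]
tool_rot: [-2.498, -1.9, 0.002]
contact_force: [-0.1, -1.0, 1.4]
opening: 0.0185
top hex pen [0.0065 0.0714] area 442.5 corner ang [-17, 29, 116, -167, -62]
side hex pen [0.0045 0.0512] area 663.5 corner ang [-7, 53, 118, 171, -117, -67]
t 6.5 pen [ 0.0014 -0.005 ] z 0.0111 open 0.019 F [-0.8 -0.2  0.5] yaw 74.5
cm [ 4.46 -0.64  0.02] rot [-0.004 -0.001  0.001]
```

```bash
python3 -m jog '[[0.8,0,0,0,0,0,200],[1.6,0,0,0,0,0,200],[2.4,0,0,0,0,0,200],[3.2,0,0,0,0,0,200],[3.8,0,0,0,0,0,200],[4.1,0,0,0,0,0,200],[4.1,0,0,0,0,0,200],[4.1,0,0,0,0,0,200]]';python3 -m jog '[[-1,0,0,0,0,0,200],[-3,0,0,0,0,0,200],[-3,0,-4,0,0,0,200],[-3,0,-7,0,0,0,200],[-6,0,-10,0,0,0,200],[-9,0,-12,0,0,0,200],[-10,0,-12,0,0,0,200],[-10,0,-12,0,0,0,200]]';python3 chk.py; python3 go.py -.16 -.165 .13 76.5;python3 - <<'E'
from pen import *
w=save('wrist','w3.png');c=calibration('wrist');h=hexa(w,(312,136));m=cen(h);q=P(ray(c,*m,.016))
print(m,q)
E
```

```text
t: 7.17
tool_pos: [0.5567, -0.0538, 0.0111]
tool_rot: [-2.496, -1.901, 0.002]
contact_force: [0.0, -0.0, 0.0]
opening: 0.0183
t: 7.83
tool_pos: [0.5308, -0.1535, 0.1328]
tool_rot: [-2.503, -1.898, -0.0]
contact_force: [0.2, 0.4, -0.5]
opening: 0.0183
top hex pen [0.01   0.0914] area 1104.5 corner ang [-9, 50, 116, 173, -121, -63]
side hex pen [0.0089 0.0929] area 703.5 corner ang [-64, -8, 47, 116, 172, -127]
t 7.93 pen [-0.0057 -0.0637] z 0.1295 open 0.018 F [-0.1  0.2 -0.7] yaw 74.5
cm [-11.82 -14.18   0.02] rot [-0.006 -0.002 -0.035]
(318.66606305922454, 19.83432751029683) [0.00619122 0.06023897]
```

View pics/w3.png

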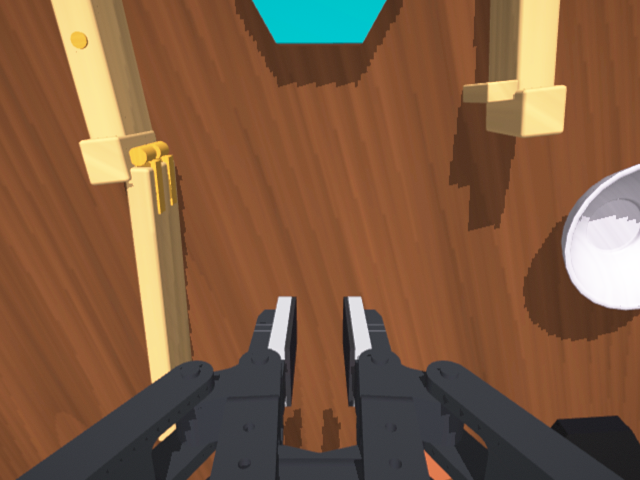

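The hexagon is at pen (0.010, 0.092), wholly inside, with its near edge at (275–362, 43) well behind the gateway. Next I'll go to the outer face of the gate.

```bash
python3 go.py -.157 -.144 .14 -16
```

```text
t 7.98 pen [-0.006 -0.063] z 0.1289 open 0.018 F [0.5 0.1 0.2] yaw 74.6
cm [ -9.74 -14.11  -1.03] rot [-0.008  0.004  1.58 ]
```

```bash
python3 -m jog '[[-9.7,-14.1,-1,0,0,1.58,255],[-9.7,-14.1,-1,0,0,1.58,255],[-9.7,-14.1,-1,0,0,1.58,255],[-9.7,-14.1,-1,0,0,1.58,255],[-9.7,-14.1,-1,0,0,1.58,255],[-9.7,-14.1,-1,0,0,1.58,255],[-9.7,-14.1,-1,0,0,1.58,255],[-9.7,-14.1,-1,0,0,1.58,255]]';python3 go.py -.157 -.144 .14 -16
```

```text
t: 8.65
tool_pos: [0.3669, -0.2043, 0.1378]
tool_rot: [-3.101, -0.463, 0.012]
contact_force: [0.0, -0.1, -0.0]
opening: -0.0003
t 8.65 pen [-0.1579 -0.1423] z 0.1378 open -0.0 F [ 0.  -0.1 -0. ] yaw 17.0
cm [ 0.01  0.19 -0.22] rot [-0.006  0.008  0.575]
```

```bash
python3 -m jog '[[0,0.2,0,0,0,0.575,255],[0,0.2,0,0,0,0.575,255],[0,0.2,0,0,0,0.575,255],[0,0.2,0,0,0,0.575,255],[0,0.2,0,0,0,0.575,255],[0,0.2,0,0,0,0.575,255]]';python3 go.py -.157 -.144 .027 -16;python3 - <<'E'
from pen import *
save('wrist','w4.png')
c=calibration('wrist')
for s in(.006,.15,.196):
  for o_ in(-.007,.007):
    X=np.array([-.1,0])+s*np.array([np.cos(1.7),-np.sin(1.7)])+o_*np.array([-np.sin(1.7),-np.cos(1.7)])
    print(s,o_,np.round(proj(c,[*W(X),.046])))
E
```

```text
t: 9.15
tool_pos: [0.367, -0.2046, 0.1358]
tool_rot: [-3.105, 0.435, 0.019]
contact_force: [0.2, 0.1, -0.1]
opening: -0.0
t 9.15 pen [-0.1577 -0.1427] z 0.1358 open -0.0 F [ 0.2  0.1 -0.1] yaw -16.0
cm [ 0.23  0.18 10.88] rot [-0.005  0.013  0.001]
0.006 -0.007 [ 63. 163.]
0.006 0.007 [ 68. 187.]
0.15 -0.007 [323. 166.]
0.15 0.007 [322. 190.]
0.196 -0.007 [406. 167.]
0.196 0.007 [404. 191.]
```

View pics/w4.png

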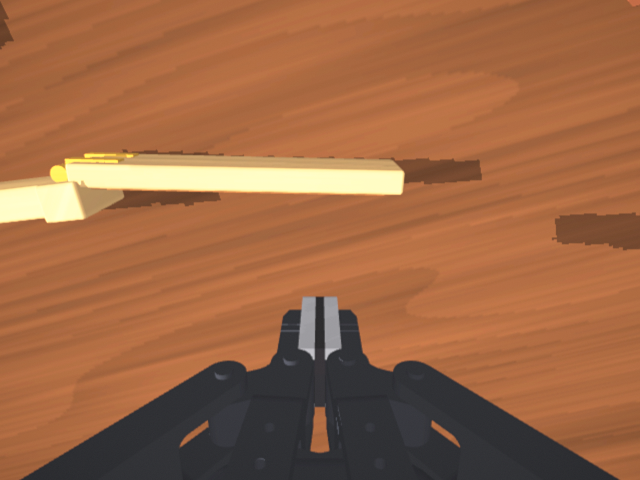

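The view matches: the gate's top runs from (65,163) to (404,193), where predicted, and the shut fingers stand on its outer side. Lowering and working out the arc.

```bash
python3 -m jog '[[0,0.1,4,0,0.013,0,255],[0,0.1,7,0,0.013,0,255],[0,0.1,9,0,0.013,0,255],[0,0.1,10.5,0,0.013,0,255],[0,0.1,10.9,0,0.013,0,255],[0,0.1,10.9,0,0.013,0,255]]'; cat > arc.py <<'E'
import sys
from pen import *
r,off=.15,float(sys.argv[1]);z=.027
ob=get_obs();p=ob['tool_pos'];A=cv2.Rodrigues(np.array(ob['tool_rot']))[0]
print('t',ob['t'],'pen',P(p).round(4),'z',p[2],'F',np.round(ob['contact_force'],1),'yaw',np.degrees(np.arctan2(A[1,0],A[0,0])).round(1))
for a in map(float,sys.argv[2:]):
    d=np.array([np.cos(a),-np.sin(a)]);n=np.array([-np.sin(a),-np.cos(a)])
    w=W(np.array([-.1,0])+r*d+off*n);y=np.arctan2(*(-(R@n))[::-1])
    B=np.array([[np.cos(y),np.sin(y),0],[np.sin(y),-np.cos(y),0],[0,0,-1]])
    print(a,(A.T@(np.array([*w,z])-p)*100).round(1),cv2.Rodrigues(A.T@B)[0].ravel().round(2))
E
python3 arc.py .018 1.7 1.6 1.5 1.4 1.3 1.2 1.1 1.0
```

```text
t: 9.7
tool_pos: [0.3644, -0.2035, 0.0252]
tool_rot: [-3.105, 0.428, 0.004]
contact_force: [-0.1, 0.4, -0.6]
opening: -0.0
t 9.7 pen [-0.1604 -0.142 ] z 0.025188375031487617 F [-0.1  0.4 -0.6] yaw -15.7
1.7 [ 2.4  0.2 -0.2] [-0.01  0.    0.01]
1.6 [ 3.9  0.3 -0.2] [-0.01  0.   -0.09]
1.5 [ 5.4  0.3 -0.2] [-0.01  0.   -0.19]
1.4 [ 6.9  0.1 -0.2] [-0.01  0.   -0.29]
1.3 [ 8.4 -0.2 -0.2] [-0.01  0.   -0.39]
1.2 [ 9.8 -0.7 -0.2] [-0.01  0.   -0.49]
1.1 [11.2 -1.3 -0.2] [-0.01  0.   -0.59]
1.0 [12.5 -2.1 -0.2] [-0.01  0.   -0.69]
```

```bash
python3 -m jog '[[1.2,0.1,-0.1,0,0,0,255],[2.4,0.2,-0.2,0,0,0,255],[3.9,0.3,-0.2,0,0,-0.09,255],[5.4,0.3,-0.2,0,0,-0.19,255],[6.9,0.1,-0.2,0,0,-0.29,255],[8.4,-0.2,-0.2,0,0,-0.39,255],[9.8,-0.7,-0.2,0,0,-0.49,255],[11.2,-1.3,-0.2,0,0,-0.59,255]]'; python3 arc.py .018 1.1 1.0 .9 .8 .7 .6 .5 .4 .3
```

```text
t: 10.37
tool_pos: [0.4774, -0.2218, 0.0284]
tool_rot: [-3.095, -0.503, -0.002]
contact_force: [-0.4, -0.2, -1.1]
opening: -0.0001
t 10.3667 pen [-0.0459 -0.1424] z 0.028422710739206145 F [-0.4 -0.2 -1.1] yaw 18.5
1.1 [-0.2 -0.1  0.1] [-0.01 -0.    0.01]
1.0 [ 1.3 -0.   0.1] [-0.01 -0.   -0.09]
0.9 [ 2.9 -0.1  0.1] [-0.01 -0.   -0.19]
0.8 [ 4.4 -0.2  0.2] [-0.01 -0.   -0.29]
0.7 [ 5.8 -0.6  0.2] [-0.01 -0.   -0.39]
0.6 [ 7.3 -1.   0.2] [-0.   -0.   -0.49]
0.5 [ 8.6 -1.7  0.2] [-0.   -0.   -0.59]
0.4 [ 9.9 -2.4  0.2] [-0.   -0.   -0.69]
0.3 [11.2 -3.3  0.2] [-0.   -0.   -0.79]
```

```bash
python3 -m jog '[[1.3,0,0.1,0,0,-0.09,255],[2.9,-0.1,0.1,0,0,-0.19,255],[4.4,-0.2,0.1,0,0,-0.29,255],[5.8,-0.6,0.1,0,0,-0.39,255],[7.3,-1.0,0.1,0,0,-0.49,255],[8.6,-1.7,0.1,0,0,-0.59,255],[9.9,-2.4,0.1,0,0,-0.69,255],[10.5,-2.8,0.1,0,0,-0.74,255]]'; python3 arc.py .018 .3 .2 .1 .05 0 -.02
```

```text
t: 11.03
tool_pos: [0.5704, -0.1613, 0.0297]
tool_rot: [-2.701, -1.599, -0.008]
contact_force: [-0.1, -1.1, 0.3]
opening: -0.0002
t 11.0333 pen [ 0.0364 -0.068 ] z 0.029678731151014978 F [-0.1 -1.1  0.3] yaw 61.2
0.3 [ 0.7 -0.1  0.3] [ 0.   -0.01 -0.04]
0.2 [ 2.2 -0.   0.3] [ 0.   -0.01 -0.14]
0.1 [ 3.7 -0.1  0.3] [ 0.   -0.01 -0.24]
0.05 [ 4.4 -0.3  0.3] [ 0.   -0.01 -0.29]
0.0 [ 5.2 -0.4  0.3] [ 0.   -0.01 -0.34]
-0.02 [ 5.5 -0.5  0.3] [ 0.   -0.01 -0.36]
```

```bash
python3 - <<'E'
from h import *
im=save('side','s2.png');a=cv2.resize(im[150:350,220:440],None,fx=3,fy=3,interpolation=2);cv2.imwrite('pics/s2c.png',a[:,:,::-1])
E
```

```text
(no output)
```

View pics/s2c.png

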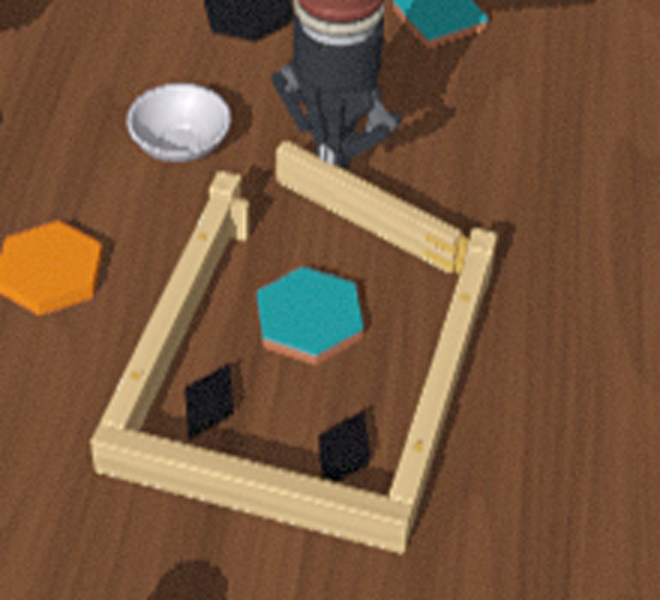

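The gate is nearly shut, with its free end at crop (285,160) short of the stop strip (240,220). The hexagon sits at (310,312), well clear. Finishing gently.

```bash
python3 -m jog '[[0.8,0,0.2,0,0,-0.05,255],[1.6,0,0.2,0,0,-0.1,255],[2.4,0,0.2,0,0,-0.16,255],[3.2,-0.1,0.2,0,0,-0.21,255],[3.9,-0.2,0.2,0,0,-0.26,255],[4.5,-0.3,0.2,0,0,-0.3,255],[4.9,-0.4,0.2,0,0,-0.33,255],[5.2,-0.4,0.2,0,0,-0.34,255]]'; python3 -m jog '[[0.1,0,0,0,0,0,255],[0.3,0,0,0,0,0,255],[0.4,0,0,0,0,0,255],[0.4,0,0,0,0,0,255]]'; python3 arc.py .018 0 -.02
```

```text
t: 11.75
tool_pos: [0.5923, -0.1143, 0.0292]
tool_rot: [2.39, 2.037, 0.006]
contact_force: [-6.6, -9.5, 3.6]
opening: 0.0002
t: 12.08
tool_pos: [0.5923, -0.1142, 0.0297]
tool_rot: [2.387, 2.035, -0.004]
contact_force: [-3.1, -13.3, -0.5]
opening: -0.0001
t 12.0833 pen [ 0.0506 -0.0181] z 0.029663496179466255 F [ -3.1 -13.3  -0.5] yaw 80.9
0.0 [ 0.  -0.1  0.3] [ 0.    0.01 -0.  ]
-0.02 [ 0.3 -0.   0.3] [ 0.    0.01 -0.02]
```

A 13 N reaction at exactly the shut position: the gate is on its stop. Backing off and checking.

```bash
python3 -m jog '[[-0.5,0,0,0,0,0,255],[-2,0,0,0,0,0,255],[-4,0,0,0,0,0,255],[-5,0,-3,0,0,0,255],[-6,0,-7,0,0,0,255],[-8,0,-11,0,0,0,255],[-10,0,-15,0,0,0,255],[-10,0,-15,0,0,0,255]]'; python3 -m jog '[[-4,0,-4,0,0,0,255],[-8,0,-4,0,0,0,255],[-8,0,-4,0,0,0,255],[-8,0,-4,0,0,0,255],[-8,0,-4,0,0,0,255]]'; python3 chk.py; python3 - <<'E'
from h import *
im=save('top','t3.png');a=cv2.resize(im[150:350,210:530],None,fx=2.5,fy=2.5,interpolation=2);cv2.imwrite('pics/t3c.png',a[:,:,::-1])
E
```

```text
t: 12.75
tool_pos: [0.5795, -0.217, 0.19]
tool_rot: [2.378, 2.022, 0.004]
contact_force: [0.6, -0.2, 1.2]
opening: -0.0001
t: 13.17
tool_pos: [0.5656, -0.2963, 0.2307]
tool_rot: [2.381, 2.02, 0.005]
contact_force: [-0.7, -0.3, -0.8]
opening: -0.0
top hex pen [0.0099 0.0914] area 1105.5 corner ang [-9, 50, 116, 173, -121, -63]
side hex pen [0.0089 0.093 ] area 703.5 corner ang [-64, -8, 47, 116, 173, -127]
```

View pics/t3c.png

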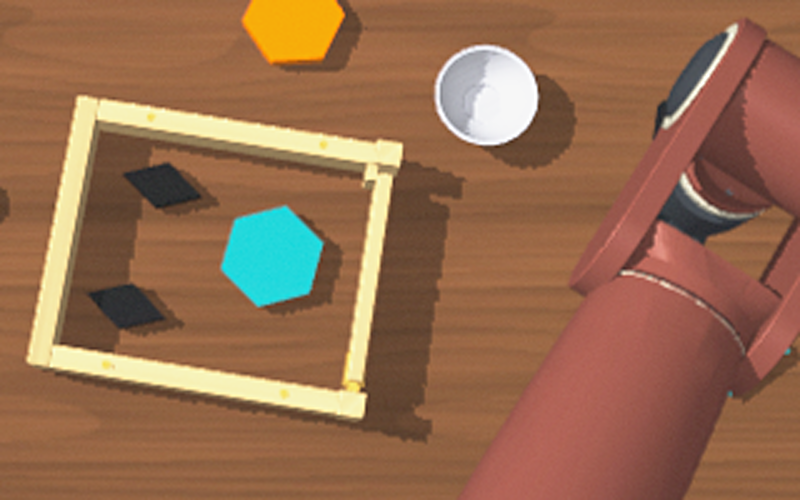

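The gate lies across the gateway against the strip, from (353,385) to (383,175), and the hexagon is inside at (272,257). I'll check the angle numerically before handing in.

```bash
python3 - <<'E'
from pen import *
t=cv2.imread('pics/t3.png')[:,:,::-1].copy();m=mask(t,(18,40,120),(32,190,255))
L=[];
for v in range(228,298):
    u=np.where(m[v,340:375])[0]+340
    if len(u)>2: L.append([P(ray(ct,x,v,.046)) for x in(u.min()-.5,u.max()+.5)])
L=np.array(L)
for k in(0,1): f=np.polyfit(L[:,k,0],L[:,k,1],1);print(len(L),'slope',f[0],'y0',f[1])
# back rail's outer edge, same frame
B=[]
for v in range(200,285):
    u=np.where(m[v,215:260])[0]+215
    if len(u)>2:B.append(P(ray(ct,u.min()-.5,v,.04)))
B=np.array(B);print('back rail slope',np.polyfit(B[:,0],B[:,1],1))
E
```

```text
70 slope -0.006782779218680543 y0 0.010621382771992852
70 slope -0.0013605313858554057 y0 -0.004913664370954032
back rail slope [-0.00176816  0.29160764]
```

The gate's slope matches the back rail's within 0.005 rad, against a 0.04 limit. Handing in.

```bash
python3 -c "
from station import *
print(finish_job())"
```

```text
the job is handed in; nothing more can be done
None
```

The job is done and handed in at about 13.5 s of the 54 s allowed. I slid the teal hexagon into the pen with two fingertip pushes on its flat sides. I then swung the gate shut from its outer face with the fingers closed, until it reacted with about 13 N at its stop, and backed the arm off.

**Last checks:**
- **Hexagon:** its centre is at pen (0.010, 0.092) m from the top view and (0.009, 0.093) m from the side view. It did not move while the gate closed.
- **Gate:** its fitted edges are within about 0.005 rad of the back rail's direction, against the 0.04 rad limit.
- **Robot:** the arm is clear of the scene, with contact force at about 1 N noise.
- **Other things:** the bowl and both lozenges looked unmoved in the last picture. The arm hid the disc and most of the square tile there. I did not re-check the hammer and jar, but the fingers worked well away from them.

**Disagreements:**
- One wrist reading put the strip-side post about 7 mm off the top view's value in x. That was well inside the margins.
- Several hexagon readings taken partway were unreliable because the arm covered it in the top view or the tile was cut off in the wrist view. I used the side view for those.

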